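Seat an award block in the engraving fixture and lock the toggle clamp on it

TASK

Put the loose rectangular acrylic award block flat into the engraving fixture and slide it gently home, touching all three locating pins, with the clamp still open. Then push the clamp's handle down, past its dead point, until it stays locked by itself and the rubber pad holds the block; do not force the handle once it has snapped over. Leave the block home and clamped, let go of everything, and leave the other things on the table where they are.

Things in the scene. Friction and masses are not known exactly. Their poses are not given: they have to be found in the camera images.
- award: the award block to be clamped: a clear pale-blue acrylic tablet with a white panel on top, 56 (its x) x 90 (its y) x 22 mm high, about 0.14 kg, lying flat loose on the table. Origin: centre of the underside; z up. The two ends are alike, so it may be laid in either way round
- fixture: the engraving fixture, fixed to the table: an aluminium plate 170 (x) x 290 (y) mm, 15 mm thick, z up. Origin on the table surface, 5 mm to +y of the plate's centre. It carries three locating pins at its -y end and the toggle clamp near its middle, the clamp's handle pointing to +y
- pins: the three steel locating pins, 10 mm in diameter, 14 mm tall over the plate; origin and axes as the fixture's. Two touch the seated block's +x long side (centres at x 33, y -120 and y -60 mm), between them a finger has 50 mm of room; one touches its +y short side (x 0, y -40 mm)
- clamp_foot (a point): foot of the toggle clamp on the plate's top, at x 0, y 17, z 15 mm of the fixture; axes as the fixture's. Its steel cheeks reach 14 mm to each side in x, 28 mm in y and 58 mm up, its flat feet 33 mm in x. The open clamp's arm stands up over them, up to 135 mm above the table and not beyond y -40 mm of the fixture
- nest (a point): where the centre of the block's underside is when the block is fully home against all three pins: on the plate's top face (15 mm above the table), at x 0, y -90 mm of the fixture; axes as the fixture's. The block comes home by moving to +x and to +y; its 90 mm length then lies along the fixture's y
- clamp_pivot (a point): the hinge of the clamp's handle, at x 0, y 33, z 64 mm of the fixture; axes as the fixture's, hinge along x. The handle is a straight bar from here in the plane x = 0, towards +y and up: steel 12 mm wide, 14 mm thick out to 70 mm, then a round black rubber grip 18 mm in diameter, ending 147 mm from the hinge
- handle (a joint): clamp handle angle in rad: 0 open, grows as it swings down to +y, 1.14 at its stop. Its elevation over horizontal is 1.20 minus this, give or take up to 0.20, set differently each time and not reported: feel for it. On a block it pushes back from 0.8 on, by up to 10 to 16 N square to the bar 110 mm from the hinge, fading to the dead point near 1.05; past 1.08 it snaps to the stop and stays
- pad: the black rubber pad, 22 mm in diameter, on a sprung spindle at the end of the clamp's arm. Origin: centre of its pressing face. Locked on a seated block it presses on its top with 25 to 40 N, 20 mm to +y of the block's centre
- drop_a: bystander: finished drop-shaped blue acrylic award, 60 mm wide, 18 mm high; origin under the round part's centre
- drop_b: bystander: another such award
- drop_c: bystander: another such award
- driver: bystander: screwdriver lying on the table; origin under its middle
- brush: bystander: small dusting brush lying on the table; origin under its middle
- cleaner: bystander: white bottle, 56 mm in diameter, 110 mm tall; origin centre of its underside
- plaque: bystander: wooden plaque 120 x 150 x 12 mm lying flat; origin centre of its underside
There are look-alikes about, which are no part of the job. Leave any brown, orange or yellow look-alike of the award alone.

How it is judged:
On the way, in this order (a step that is already met when the one before it is completed fails the run):
1. the block lies flat on the plate, home against all three pins (within 2.5 mm, square within 2.3 degrees), the clamp still open (x of award in the frame of nest between -0.0025 and 0.0025 m and y of award in the frame of nest between -0.0025 and 0.0025 m and z of award in the frame of nest below 0.002 m and angle between the y axis of award and the y axis of fixture, either way round below 0.04 rad and angle between award's own z axis and vertical below 0.04 rad and value of joint handle below 0.5 rad), for 0.2 s.
2. the handle is past its dead point, down at its stop, and the pad presses on the block with over 10 N (value of joint handle above 1.1 rad and contact force between pad and award above 10 N), for 0.2 s.
At the end, for the whole second after the job is handed in: The handle stays locked past its dead point (joint over 1.10), the pad presses on the block with more than 10 N, and the block lies flat and still on the plate, within 3 mm of home against the three pins and square within 2.6 degrees (all of step 2 and x of award in the frame of nest between -0.003 and 0.003 m and y of award in the frame of nest between -0.003 and 0.003 m and z of award in the frame of nest below 0.002 m and angle between the y axis of award and the y axis of fixture, either way round below 0.045 rad and angle between award's own z axis and vertical below 0.04 rad and linear speed of award below 0.01 m/s); the robot touches nothing.
It fails at once if the handle is pressed with more than 32 N (contact force between the fingers and handle above 32 N).
It fails at once if the block is pressed against the locating pins with more than 30 N (contact force between award and pins above 30 N).
It fails at once if a bystander is moved by more than 30 mm (distance of any of drop_a, drop_b, drop_c, driver, brush, cleaner, plaque from where it was at the start of the episode above 0.03 m).
It also fails if it takes over 72 s, if anything falls off the work surface, if the arm or the gripper's body presses on something with over 40 N, if the wrist force passes 120 N, or if a joint passes its speed limit or range.

ROBOT

A 7-joint arm with a two-finger parallel gripper is mounted at the origin on the work surface. World frame = base frame: x ahead of the robot, y to its left, z up, the work surface at z = 0. Lengths are in m, angles in rad, forces in N, time in s.
With the tool pointing down it reaches from about 0.4 to 0.9 m from the base axis. Payload 5.5 kg.
Tool frame: the origin (TCP) lies at the very end of the fingers, on their centre line; the grasp point (between the pads) lies 19 mm behind it; z points along the fingers, y is the line along which they close (so a half turn about z gives the same grasp; the last joint's range is limited). The gripper opens to 85 mm and grips with 20 to 120 N. Pads are 22 mm wide; open, the fingers measure 114 mm over their backs; the gripper's body (76 mm by 85 mm) begins 54 mm behind the grasp point. The pads swing forward as they close: fully open they stand 13 mm farther back than shut.
Start: joints at [1.366, 0.501, -0.427, 1.55, 0.221, 1.138, -0.21], TCP at [0.293, -0.58, 0.206] pointing down, gripper open.
Joint ranges: [-2.88, 2.88], [-0.31, 2.03], [-1.54, 1.56], [0.2, 2.42], [-1.41, 4.55], [0.19, 2.02], [-2.57, 2.57]. Speed limits (rad/s): [2.57, 2.57, 3.14, 3.14, 3.14, 3.14, 3.14].

INTERFACE

Orientations are given as a 3x3 rotation matrix whose columns are the frame's x, y, z axes.
In Python, from bench import arm gives the robot as it stands.
- The arm moves only by the tool send_rows, never from a script. Its argument "commands" is a list of rows, each an object with "dr": the turn, a rotation vector about the world's x, y, z in degrees, a list of three; "translation": the shift along the world's x, y, z in cm, a list of three; "gripper": the closure, from 0 (fully open) to 1 (shut). In form: [{"dr": [rx, ry, rz], "translation": [x, y, z], "gripper": gripper}, ...]. A call has 1 to 12 rows; each row shifts and turns the commanded pose from where the row before left it; what a row does not reach is not made up. A row lasts 1/10 s, in which the tool goes at most 50 mm and 8.59 degrees, less where a joint would pass 70% of its speed; a pose out of reach is approached as far as the arm can. A call is refused whole if a number of a shift passes 5 or a number of a turn 8.59, either way. A call with a gripper value outside its range is refused whole. The fingers move at their own pace and stop on an object; the grip force is fixed at half the most. Time passes only in rows, so rows that do not move let the fingers close. It gives the time, the measured TCP pose, the force, the opening and the grip force at its end, in the units of the state.
- arm.get_state(): the state, without advancing time (a new reading comes with each control period).
- arm.camera(name): name is "scene" or "top"; returns a dict with "frame" (480x640x3 uint8, red, green, blue), "range_z" (480x640 float32, m along the optical axis (not along the pixel's ray), 0 where there is no reading), "vfov" (degrees; the focal length in pixels is half the picture's height over the tangent of half this angle, whatever the lens; pixels are square), "cx", "cy" (the principal point, pixels), "dist" ([k1, k2, p1, p2, k3] as OpenCV has them; the pictures are not rectified), "R" (3x3) and "t" (3): a world point X has camera coordinates R X + t. Camera axes: x right, y down, z forward; pixel columns grow to the right and rows downward; lengths in m; the calibration is good to about 2 mm. A picture is of the moment at which its call begins.
- arm.close_job(): hands the job in; it is judged then, once.
The state is a dict: "t": time; "qpos": joint angles; "qvel": joint speeds; "effort": joint torques, N m; "tcp_pos": TCP position; "tool_rot": TCP orientation; "force": force on the tool from outside, world axes, zero at the start; "ft_torque": the same for the moment, N m; "finger_gap": opening from 0.0 (shut) to 1.0 (fully open); "gripper_force": force on a finger pad.
Only numpy, scipy, OpenCV 4.12 (cv2) and the standard library are available. Lean on these libraries where they do the work, as an engineer would, in place of code of your own. Each camera call takes 0.05 s, during which the arm holds its last target. There are 200 camera calls.

## Working session

There is one attempt and no reset: what is moved stays moved. The work goes in short steps, Python scripts to look and compute and a tool call to move; the robot and the scene stay as the last step left them, time stands still between calls to the robot, and variables do not carry over. Pictures are saved under pics/ and viewed, at most 10 in all, crops included, and the job is handed in when it is done.

Besides the shell and the picture viewer there is one more tool, called after "Call:" in YAML: its name, and indented under it one key for each argument. send_rows: Moves the arm, as the interface text tells. Its arguments: {"type":"object","properties":{"commands":{"type":"array","items":{"type":"object","properties":{"dr":{"type":"array","items":{"type":"number"}},"translation":{"type":"array","items":{"type":"number"}},"gripper":{"type":"number"}}}}},"required":["commands"]}

```bash
ls; mkdir -p pics; cat > h.py <<'E'
import numpy as np, cv2
from bench import arm
def K(c):
    f=240/np.tan(np.radians(c["vfov"])/2); return np.array([[f,0,c["cx"]],[0,f,c["cy"]],[0,0,1]])
def cloud(c):
    v,u=np.mgrid[0:480,0:640].astype(np.float32)
    p=cv2.undistortPoints(np.stack([u,v],-1).reshape(-1,1,2),K(c),np.array(c["dist"],float)).reshape(480,640,2)
    z=c["range_z"]; P=np.dstack([p[...,0]*z,p[...,1]*z,z])
    return (P-np.array(c["t"]))@np.array(c["R"])
def proj(c,X):
    return cv2.projectPoints(np.array(X,float).reshape(-1,1,3),cv2.Rodrigues(np.array(c["R"],float))[0],np.array(c["t"],float),K(c),np.array(c["dist"],float))[0].reshape(-1,2)
def save(c,n): cv2.imwrite("pics/"+n,c["frame"][...,::-1])
E
python3 - <<'E'
from h import *
import pickle
for n in("top","scene"):
    c=arm.camera(n); save(c,n+"0.png"); pickle.dump(c,open(n+"0.pkl","wb")); print(n,c["vfov"],c["dist"],-np.array(c["R"]).T@c["t"])
s=arm.get_state(); print(s)
E
```

```text
pics
top 50.672678089734355 [-0.10643423  0.          0.          0.          0.        ] [ 0.41875618 -0.02101461  1.3540294 ]
scene 49.297919764845076 [-0.07338447  0.          0.          0.          0.        ] [1.05559677 0.37698658 1.18282403]
{'t': 0.1, 'qpos': array([ 1.3661984 ,  0.50179869, -0.42679675,  1.55135525,  0.22078942,
        1.13829673, -0.21029901]), 'qvel': array([ 0.00213854, -0.00265994,  0.00030044, -0.00295835,  0.00014662,
        0.00041841, -0.00083899]), 'effort': array([-1.10941535e-02, -5.70811987e+01, -5.83890796e+00, -2.81746513e+01,
        1.03523524e-02,  5.60325425e-03, -7.35832344e-06]), 'tcp_pos': array([ 0.29275749, -0.57957539,  0.20463011]), 'tool_rot': array([[ 8.92546577e-01,  4.50954601e-01, -7.45749510e-04],
       [ 4.50955212e-01, -8.92545062e-01,  1.64616566e-03],
       [ 7.67309373e-05, -1.80557915e-03, -9.99998367e-01]]), 'force': array([-1.03613579, -0.12119532,  0.0463081 ]), 'ft_torque': array([ 0.04827728, -0.00232181, -0.03056964]), 'gripper_force': 0.0, 'finger_gap': 1.002743082982553}
```

View pics/top0.png

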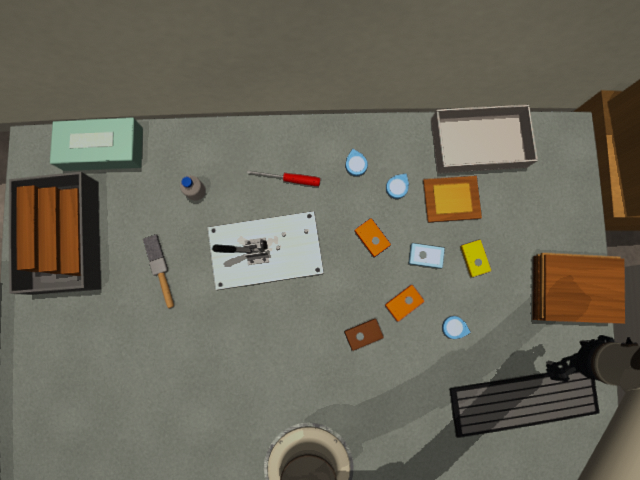

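View pics/scene0.png

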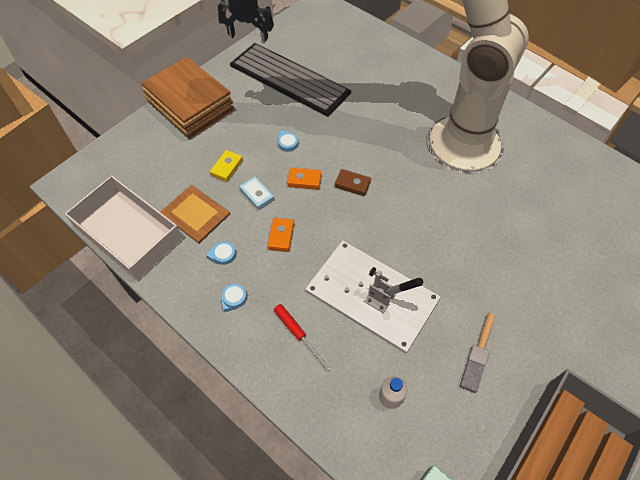

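Top view: the award candidate is the pale-blue tablet with a white panel at (427,256). Look-alikes are orange at (372,238) and (405,302), brown at (364,334) and yellow at (476,258), plus blue drops at (356,162), (398,186) and (455,327). The description fits (427,256). The fixture plate is centred at about (265,250), with its handle to the left. Next I'll check the choice in a crop and measure.

```bash
python3 - <<'E'
from h import *
import pickle
c=pickle.load(open("top0.pkl","rb")); P=cloud(c); f=c["frame"].astype(int)
a=cv2.resize(c["frame"][205:295,205:330],None,fx=4,fy=4,interpolation=cv2.INTER_CUBIC)
b=cv2.resize(c["frame"][230:285,395:460],None,fx=4,fy=4,interpolation=cv2.INTER_CUBIC)
im=np.zeros((600,780,3),np.uint8); im[:a.shape[0],:a.shape[1]]=a; im[:b.shape[0],510:510+b.shape[1]]=b
s=pickle.load(open("scene0.pkl","rb"))
d=cv2.resize(s["frame"][235:355,300:445],None,fx=2,fy=2); im[360:,:290]=d
cv2.imwrite("pics/crop0.png",im[...,::-1])
hsv=cv2.cvtColor(c["frame"],cv2.COLOR_RGB2HSV)
def rect(win,zlo,zhi,h,name,vmin):
    u0,v0,u1,v1=win; m=np.zeros((480,640),bool); m[v0:v1,u0:u1]=1
    m&=(P[...,2]>zlo)&(P[...,2]<zhi)
    m=cv2.morphologyEx(m.astype(np.uint8),cv2.MORPH_OPEN,np.ones((3,3)))
    n,l,st,_=cv2.connectedComponentsWithStats(m); k=1+np.argmax(st[1:,4]); 
    q=P[l==k]; print(name,st[k],q.mean(0).round(4),np.median(q[:,2]).round(4),cv2.minAreaRect(q[:,:2].astype(np.float32)))
rect((195,195,335,300),.008,.022,0,"plate",0)
rect((400,235,455,280),.012,.03,0,"award",0)
for n,u,v in(("tab",340,280),):print(P[v,u])
E
```

```text
plate [ 208  211  116   79 6084] [0.5697 0.0954 0.015 ] 0.015 ((0.5713080763816833, 0.10103433579206467), (0.17163366079330444, 0.2892240285873413), 7.2749481201171875)
award [410 243  34  25 695] [ 0.5448 -0.3285  0.022 ] 0.022 ((0.5454608201980591, -0.32919052243232727), (0.08945716917514801, 0.05699657276272774), 79.9034652709961)
[ 0.48643661 -0.09724905  0.00201531]
```

View pics/crop0.png

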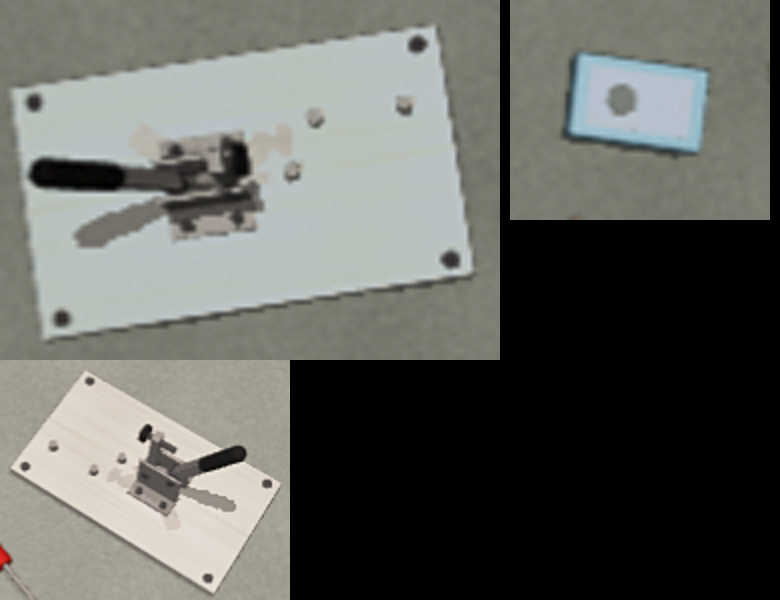

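The crop confirms a pale-blue tablet with a white panel, yawed by about −10°. The plate shows three pins, at crop (316,118), (404,105) and (292,170), and the handle points left (+y). Next: pins, edge fits and handle elevation.

```bash
cat >> h.py <<'E'
def ray(c,uv,z):
    p=cv2.undistortPoints(np.array(uv,np.float32).reshape(-1,1,2),K(c),np.array(c["dist"],float)).reshape(-1,2)
    R=np.array(c["R"]);C=-R.T@np.array(c["t"]); d=np.c_[p,np.ones(len(p))]@R
    return C+d*((z-C[2])/d[:,2])[:,None]
yaw=np.radians(7.27); O=np.array([.5707,.1060,0]); 
Rf=np.array([[np.cos(yaw),-np.sin(yaw),0],[np.sin(yaw),np.cos(yaw),0],[0,0,1]])
def fx(X): return (np.asarray(X)-O)@Rf
E
python3 - <<'E'
from h import *
import pickle
c=pickle.load(open("top0.pkl","rb")); s=pickle.load(open("scene0.pkl","rb"))
pc=np.array([[316,118],[404,105],[292,170]])/4+[205-.4,205-.4]
print("pins top",fx(ray(c,pc,.028)).round(4))
ps=np.array([[121,457-360],[53,445-360],[93,468-360]])/2+[300,235]
print("pins scene(order?)",fx(ray(s,ps,.028)).round(4))
sc=np.array([[34,102],[417,44],[450,260],[62,318]])/4+[204.6,204.6]
print("screws top",fx(ray(c,sc,.016)).round(4))
ss=np.array([[90,381],[267,484],[208,578],[25,466]])
print("screws scene",fx(ray(s,(ss-[0,360])/2+[300,235],.016)).round(4))
for n,k in(("top",c),("scene",s)):
    Q=fx(cloud(k)); m=(abs(Q[...,0])<.02)&(Q[...,1]>.045)&(Q[...,1]<.2)&(Q[...,2]>.085)&(Q[...,2]<.25)
    q=Q[m]; print(n,len(q)); 
    d=q-[0,.033,.064]; e=np.arctan2(d[:,2],d[:,1]); r=np.hypot(d[:,1],d[:,2])
    for lo in np.arange(.03,.16,.02):
        w=(r>=lo)&(r<lo+.02)
        if w.sum(): print(round(lo,2),w.sum(),q[w].mean(0).round(4),np.median(e[w]).round(3),e[w].min().round(3),e[w].max().round(3))
    print(r.max())
    Q=fx(cloud(k)); m=(abs(Q[...,0])<.1)&(Q[...,1]<.033)&(Q[...,1]>-.1)&(Q[...,2]>.085)
    print("arm",Q[m].min(0),Q[m].max(0))
# screen award edges from scene
P=cloud(s); m=np.zeros((480,640),np.uint8); m[170:215,232:280]=1
m=m&(P[...,2]>.014)&(P[...,2]<.03); q=P[m>0]; print("award scene",len(q),cv2.minAreaRect(q[:,:2].astype(np.float32)),np.median(q[:,2]))
m=(P[...,2]>.010)&(P[...,2]<.02); m[:230]=0;m[355:]=0;m[:,:295]=0;m[:,450:]=0; q=P[m]; print("plate scene",cv2.minAreaRect(q[:,:2].astype(np.float32)))
E
```

```text
pins top [[ 3.180e-02 -6.110e-02  2.800e-02]
 [ 3.160e-02 -1.199e-01  2.800e-02]
 [-1.000e-04 -4.050e-02  2.800e-02]]
pins scene(order?) [[ 0.0036 -0.0383  0.028 ]
 [ 0.0365 -0.1166  0.028 ]
 [ 0.0352 -0.0587  0.028 ]]
screws top [[ 0.0729  0.1247  0.016 ]
 [ 0.0729 -0.1348  0.016 ]
 [-0.0736 -0.1346  0.016 ]
 [-0.0731  0.1247  0.016 ]]
screws scene [[-0.0715 -0.1319  0.016 ]
 [-0.0704  0.1276  0.016 ]
 [ 0.0744  0.1271  0.016 ]
 [ 0.0747 -0.1324  0.016 ]]
top 204
0.03 18 [-0.0017  0.0494  0.1041] 1.224 0.92 1.283
0.05 21 [-0.0013  0.0547  0.1211] 1.21 1.161 1.254
0.07 35 [-0.0017  0.0638  0.1386] 1.191 1.126 1.221
0.09 39 [-0.0019  0.073   0.1557] 1.164 1.086 1.202
0.11 38 [-0.0014  0.0809  0.1731] 1.162 1.073 1.198
0.13 51 [-0.001   0.0922  0.191 ] 1.135 1.078 1.179
0.14934747395010653
arm [-0.00920933 -0.01910384  0.08576805] [0.01044229 0.02527878 0.13310942]
scene 243
0.03 26 [0.006  0.0509 0.1015] 1.127 0.856 1.281
0.05 32 [0.0056 0.0573 0.1179] 1.164 0.971 1.235
0.07 37 [0.0072 0.0668 0.138 ] 1.161 1.01 1.226
0.09 37 [0.0072 0.0749 0.1551] 1.15 1.043 1.198
0.11 43 [0.0071 0.0837 0.1724] 1.137 1.046 1.187
0.13 66 [0.0044 0.0945 0.1906] 1.121 1.06 1.169
0.1484857113847944
arm [-0.00706383 -0.01862733  0.08592223] [0.01327602 0.02591589 0.13187565]
award scene 581 ((0.5420515537261963, -0.35503774881362915), (0.1519201397895813, 0.05728400871157646), 80.42003631591797) 0.021355841619785234
plate scene ((0.6335455179214478, 0.1097964271903038), (0.29417580366134644, 0.2912925183773041), 7.458843231201172)
```

Fixture yaw is 7.3° with its origin at about (0.571, 0.106), and pins and screws agree within about 2 mm. The handle's elevation is about 1.09 rad when open. First I'll move above the award.

Call:
send_rows:
  commands:
    - {"dr": [0,0,5.3],"translation": [2.5,2.44,0],"gripper": 0}
    - {"dr": [0,0,5.3],"translation": [2.5,2.44,0],"gripper": 0}
    - {"dr": [0,0,5.3],"translation": [2.5,2.44,0],"gripper": 0}
    - {"dr": [0,0,5.3],"translation": [2.5,2.44,0],"gripper": 0}
    - {"dr": [0,0,5.3],"translation": [2.5,2.44,0],"gripper": 0}
    - {"dr": [0,0,5.3],"translation": [2.5,2.44,0],"gripper": 0}
    - {"dr": [0,0,5.3],"translation": [2.5,2.44,0],"gripper": 0}
    - {"dr": [0,0,5.3],"translation": [2.5,2.44,0],"gripper": 0}
    - {"dr": [0,0,5.3],"translation": [2.5,2.44,0],"gripper": 0}
    - {"dr": [0,0,5.3],"translation": [2.5,2.44,0],"gripper": 0}
    - {"dr": [0,0,0],"translation": [0,0,0],"gripper": 0}

```text
t: 1.2
tcp_pos: [0.5485, -0.3271, 0.2061]
tool_rot: [[0.162, 0.987, 0.004], [0.987, -0.162, 0.004], [0.005, 0.003, -1.0]]
force: [0.4, 1.4, -0.4]
finger_gap: 1.003
gripper_force: 0.0
```

Call:
send_rows:
  commands:
    - {"dr": [0,0,0],"translation": [0,0,-3.5],"gripper": 0}
    - {"dr": [0,0,0],"translation": [0,0,-3.5],"gripper": 0}
    - {"dr": [0,0,0],"translation": [0,0,-3.5],"gripper": 0}
    - {"dr": [0,0,0],"translation": [0,0,-3.5],"gripper": 0}
    - {"dr": [0,0,0],"translation": [0,0,0],"gripper": 0}
    - {"dr": [0,0,0],"translation": [0,0,0],"gripper": 0}
    - {"dr": [0,0,0],"translation": [0,0,0],"gripper": 0}

```text
t: 1.9
tcp_pos: [0.545, -0.3362, 0.0679]
tool_rot: [[0.176, 0.984, 0.003], [0.984, -0.176, -0.001], [-0.001, 0.003, -1.0]]
force: [1.0, -0.2, 0.3]
finger_gap: 1.003
gripper_force: 0.0
```

```bash
python3 - <<'E'
from h import *
s=arm.get_state(); print(s["tcp_pos"],s["tool_rot"].round(4).tolist(),s["qpos"].round(2),s["force"])
c=arm.camera("scene"); u,v=proj(c,[.5455,-.3292,.04])[0].astype(int); print(u,v)
P=cloud(c); w=P[v-60:v+40,u-50:u+50]; R=s["tool_rot"]; 
q=(w-s["tcp_pos"])@R; m=(abs(q[...,0])<.03)&(abs(q[...,1])<.07)&(q[...,2]>-.06)&(w[...,2]>.03)
print("finger tips z rel tcp",np.percentile(q[m][:,2],[50,95,99,100]), m.sum())
cv2.imwrite("pics/a1.png",cv2.resize(c["frame"][v-70:v+50,u-80:u+80],None,fx=4,fy=4)[...,::-1])
E
```

```text
[ 0.54497801 -0.33618402  0.0678976 ] [[0.1762, 0.9844, 0.003], [0.9844, -0.1762, -0.0012], [-0.0007, 0.0032, -1.0]] [ 0.95  0.69 -0.62  1.68  0.48  0.93 -0.03] [ 0.96620663 -0.20941441  0.27546579]
255 185
finger tips z rel tcp [-0.05069057 -0.0406846  -0.03909479 -0.03735931] 70
```

View pics/a1.png

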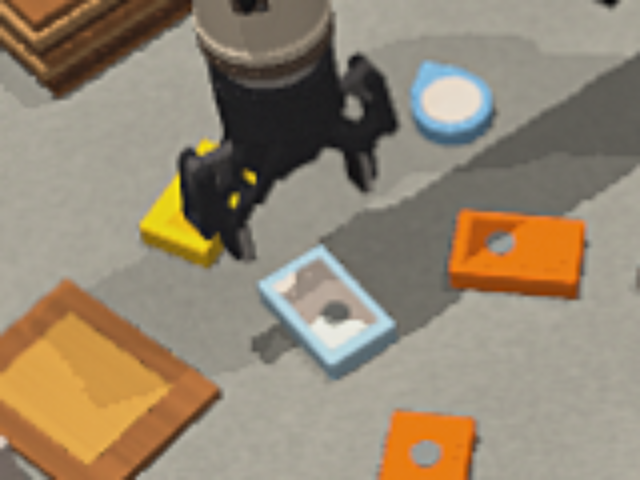

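The open fingers straddle the tablet, whose centre is at crop (327,310). I'll descend and grip.

Call:
send_rows:
  commands:
    - {"dr": [0,0,0],"translation": [0,0,-2.1],"gripper": 0}
    - {"dr": [0,0,0],"translation": [0,0,-2.1],"gripper": 0}
    - {"dr": [0,0,0],"translation": [0,0,-2.2],"gripper": 0}
    - {"dr": [0,0,0],"translation": [0,0,0],"gripper": 0}
    - {"dr": [0,0,0],"translation": [0,0,0],"gripper": 0.2}
    - {"dr": [0,0,0],"translation": [0,0,0],"gripper": 0.5}
    - {"dr": [0,0,0],"translation": [0,0,0],"gripper": 0.5}
    - {"dr": [0,0,0],"translation": [0,0,0],"gripper": 0.5}
    - {"dr": [0,0,0],"translation": [0,0,0],"gripper": 0.5}
    - {"dr": [0,0,0],"translation": [0,0,0],"gripper": 0.5}

```text
t: 2.95
tcp_pos: [0.5432, -0.3363, 0.0019]
tool_rot: [[0.177, 0.984, 0.0], [0.984, -0.177, -0.0], [-0.0, 0.0, -1.0]]
force: [0.1, 0.4, 0.1]
finger_gap: 0.503
gripper_force: 0.0
```

Call:
send_rows:
  commands:
    - {"dr": [0,0,0],"translation": [0,0,0],"gripper": 0.6}
    - {"dr": [0,0,0],"translation": [0,0,0],"gripper": 0.8}
    - {"dr": [0,0,0],"translation": [0,0,0],"gripper": 0.8}
    - {"dr": [0,0,0],"translation": [0,0,0],"gripper": 0.8}

```text
t: 3.35
tcp_pos: [0.5431, -0.3361, 0.0015]
tool_rot: [[0.177, 0.984, -0.0], [0.984, -0.177, 0.0], [0.0, -0.0, -1.0]]
force: [-0.7, 0.8, -0.1]
finger_gap: 0.201
gripper_force: 0.0
```

```bash
python3 - <<'E'
from h import *
c=arm.camera("scene")
cv2.imwrite("pics/a2.png",cv2.resize(c["frame"][125:245,175:335],None,fx=4,fy=4)[...,::-1])
E
```

```text
(no output)
```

View pics/a2.png

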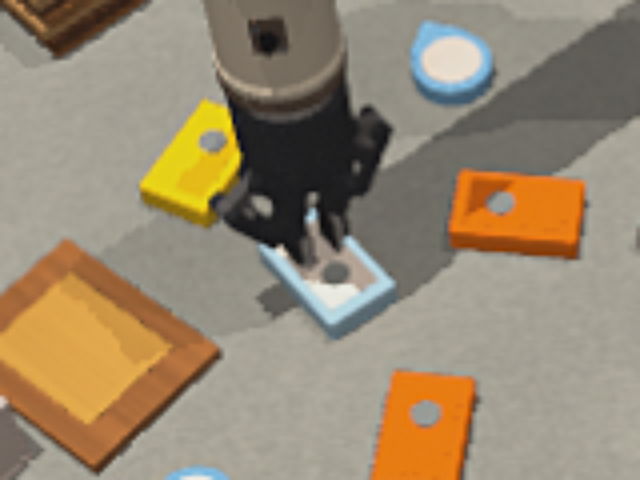

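The fingers have closed over the block's white panel without touching it, so the tips sit higher than the TCP reading implies. I'll measure their height.

```bash
python3 - <<'E'
from h import *
s=arm.get_state(); c=arm.camera("scene"); P=cloud(c); f=c["frame"]
q=(P-s["tcp_pos"])@s["tool_rot"]
print(s["tcp_pos"],s["finger_gap"])
m=(abs(q[...,0])<.03)&(abs(q[...,1])<.06)&(P[...,2]>.005)&(P[...,2]<.1)&(f.max(-1)<70)
m[:125]=0
y,x=np.nonzero(m)
o=np.argsort(P[y,x,2])[:30]
for i in o: print((x[i]-175)*4,(y[i]-125)*4,P[y[i],x[i]].round(4),q[y[i],x[i]].round(4))
E
```

```text
[ 0.54313251 -0.33607736  0.00154315] 0.20134873477639295
320 232 [ 0.5298 -0.349   0.0195] [-0.0151 -0.0108 -0.018 ]
324 236 [ 0.5324 -0.3418  0.0238] [-0.0076 -0.0096 -0.0222]
336 248 [ 0.5349 -0.3273  0.0255] [ 0.0072 -0.0096 -0.024 ]
328 240 [ 0.5345 -0.3352  0.0271] [-0.0007 -0.0087 -0.0256]
332 244 [ 0.5363 -0.3291  0.0298] [ 0.0057 -0.008  -0.0283]
328 236 [ 0.5338 -0.3353  0.031 ] [-0.0009 -0.0093 -0.0295]
320 228 [ 0.5332 -0.3434  0.0323] [-0.009  -0.0085 -0.0308]
336 244 [ 0.5357 -0.3254  0.0326] [ 0.0092 -0.0092 -0.031 ]
300 260 [ 0.5618 -0.3335  0.0337] [ 0.0058  0.0179 -0.0321]
324 232 [ 0.5345 -0.3381  0.0338] [-0.0035 -0.0082 -0.0322]
320 224 [ 0.5329 -0.343   0.0369] [-0.0086 -0.0088 -0.0354]
332 236 [ 0.5347 -0.3295  0.037 ] [ 0.005  -0.0094 -0.0355]
288 252 [ 0.5642 -0.342   0.0376] [-0.0021  0.0217 -0.036 ]
328 232 [ 0.5346 -0.3334  0.0379] [ 0.0011 -0.0089 -0.0364]
300 256 [ 0.5614 -0.3332  0.0381] [ 0.0061  0.0175 -0.0366]
328 228 [ 0.5323 -0.3357  0.0382] [-0.0015 -0.0107 -0.0367]
344 228 [ 0.5253 -0.3272  0.0386] [ 0.0056 -0.0192 -0.037 ]
292 256 [ 0.5654 -0.3366  0.0392] [ 0.0034  0.022  -0.0376]
296 260 [ 0.5663 -0.3317  0.0399] [ 0.0084  0.022  -0.0383]
332 240 [ 0.5385 -0.3253  0.0399] [ 0.0098 -0.0065 -0.0384]
344 232 [ 0.5283 -0.324   0.04  ] [ 0.0093 -0.0167 -0.0384]
296 256 [ 0.564  -0.3339  0.0402] [ 0.0058  0.0202 -0.0386]
324 228 [ 0.5355 -0.3358  0.0412] [-0.0011 -0.0076 -0.0397]
284 244 [ 0.563  -0.3463  0.0417] [-0.0066  0.0214 -0.0401]
336 240 [ 0.5382 -0.3212  0.0433] [ 0.0137 -0.0075 -0.0417]
320 220 [ 0.5335 -0.3413  0.0435] [-0.0068 -0.0086 -0.0419]
320 216 [ 0.5315 -0.3432  0.0444] [-0.009  -0.0102 -0.0429]
300 252 [ 0.5622 -0.3311  0.0453] [ 0.0083  0.0178 -0.0438]
300 248 [ 0.5601 -0.3331  0.0459] [ 0.0059  0.0161 -0.0443]
344 220 [ 0.524  -0.3273  0.0462] [ 0.0052 -0.0204 -0.0446]
```

The tips end about 25 mm (shut) to 37 mm (open) behind the reported TCP. I'll lift, reopen and go about 28 mm deeper, watching the force.

Call:
send_rows:
  commands:
    - {"dr": [0,0,0],"translation": [0,0,4],"gripper": 0.7}
    - {"dr": [0,0,0],"translation": [0,0,0],"gripper": 0}
    - {"dr": [0,0,0],"translation": [0,0,0],"gripper": 0}
    - {"dr": [0,0,0],"translation": [0,0,0],"gripper": 0}
    - {"dr": [0,0,0],"translation": [0,0,0],"gripper": 0}
    - {"dr": [0,0,0],"translation": [0,0,-2],"gripper": 0}
    - {"dr": [0,0,0],"translation": [0,0,-2],"gripper": 0}
    - {"dr": [0,0,0],"translation": [0,0,-1],"gripper": 0}
    - {"dr": [0,0,0],"translation": [0,0,-0.5],"gripper": 0}
    - {"dr": [0,0,0],"translation": [0,0,0],"gripper": 0}

```text
t: 4.45
tcp_pos: [0.5426, -0.3357, -0.0143]
tool_rot: [[0.177, 0.984, -0.001], [0.984, -0.177, 0.001], [0.001, -0.001, -1.0]]
force: [0.4, 0.3, 0.5]
finger_gap: 0.996
gripper_force: 0.0
```

```bash
cat > tips.py <<'E'
from h import *
s=arm.get_state(); c=arm.camera("scene"); P=cloud(c); f=c["frame"]
q=(P-s["tcp_pos"])@s["tool_rot"]
print(s["tcp_pos"],s["finger_gap"],s["force"])
m=(abs(q[...,0])<.03)&(abs(q[...,1])<.065)&(P[...,2]>.005)&(P[...,2]<.12)&(f.max(-1)<70)
for sg in(-1,1):
    k=m&(sg*q[...,1]>0); z=np.sort(P[k][:,2]); print(sg,z[:8].round(4)); print(q[k][np.argsort(P[k][:,2])[:4]].round(4))
E
python3 tips.py
```

```text
[ 0.54264089 -0.33569014 -0.01425619] 0.9960038276486619 [0.40056616 0.28099272 0.52188387]
-1 [0.0221 0.0253 0.0269 0.0279 0.0316 0.0326 0.0329 0.0332]
[[ 0.0049 -0.0437 -0.0363]
 [ 0.0026 -0.0423 -0.0395]
 [ 0.0099 -0.0441 -0.0411]
 [ 0.0061 -0.0436 -0.0421]]
1 [0.0305 0.0343 0.0358 0.0361 0.0369 0.0376 0.0381 0.0389]
[[ 0.0109  0.0453 -0.0448]
 [ 0.0068  0.0548 -0.0486]
 [ 0.0067  0.0513 -0.0501]
 [ 0.012   0.0451 -0.0504]]
```

Call:
send_rows:
  commands:
    - {"dr": [0,0,0],"translation": [0,0,-0.8],"gripper": 0}
    - {"dr": [0,0,0],"translation": [0,0,-0.5],"gripper": 0}
    - {"dr": [0,0,0],"translation": [0,0,0],"gripper": 0.15}
    - {"dr": [0,0,0],"translation": [0,0,0],"gripper": 0.25}
    - {"dr": [0,0,0],"translation": [0,0,0],"gripper": 0.32}
    - {"dr": [0,0,0],"translation": [0,0,0],"gripper": 0.36}
    - {"dr": [0,0,0],"translation": [0,0,0],"gripper": 0.4}
    - {"dr": [0,0,0],"translation": [0,0,0],"gripper": 0.4}

```text
t: 5.3
tcp_pos: [0.5437, -0.3364, -0.0257]
tool_rot: [[0.177, 0.984, 0.001], [0.984, -0.177, -0.001], [-0.0, 0.001, -1.0]]
force: [-0.9, -0.1, 5.1]
finger_gap: 0.643
gripper_force: 64.3
```

Gripped: opening 0.643 ≈ 55 mm, force 64 N. Next I'll lift and carry it to 12 mm short of home in both directions.

Call:
send_rows:
  commands:
    - {"dr": [0,0,0],"translation": [0,0,3],"gripper": 0.45}
    - {"dr": [0,0,0],"translation": [0,0,3],"gripper": 0.45}
    - {"dr": [0,0,1.94],"translation": [0.32,3.69,0],"gripper": 0.45}
    - {"dr": [0,0,1.94],"translation": [0.32,3.69,0],"gripper": 0.45}
    - {"dr": [0,0,1.94],"translation": [0.32,3.69,0],"gripper": 0.45}
    - {"dr": [0,0,1.94],"translation": [0.32,3.69,0],"gripper": 0.45}
    - {"dr": [0,0,1.94],"translation": [0.32,3.69,0],"gripper": 0.45}
    - {"dr": [0,0,1.94],"translation": [0.32,3.69,0],"gripper": 0.45}
    - {"dr": [0,0,1.94],"translation": [0.32,3.69,0],"gripper": 0.45}
    - {"dr": [0,0,1.94],"translation": [0.32,3.69,0],"gripper": 0.45}
    - {"dr": [0,0,1.94],"translation": [0.32,3.69,0],"gripper": 0.45}

```text
t: 6.4
tcp_pos: [0.5714, -0.0028, 0.0331]
tool_rot: [[-0.128, 0.992, -0.001], [0.992, 0.128, -0.0], [0.0, -0.001, -1.0]]
force: [0.7, -0.3, -2.0]
finger_gap: 0.64
gripper_force: 64.2
```

Call:
send_rows:
  commands:
    - {"dr": [0,0,0],"translation": [0,0,0],"gripper": 0.45}
    - {"dr": [0,0,0],"translation": [0,0,0],"gripper": 0.45}
    - {"dr": [0,0,0],"translation": [0,0,0],"gripper": 0.45}

```text
t: 6.7
tcp_pos: [0.5715, -0.0056, 0.0331]
tool_rot: [[-0.125, 0.992, -0.001], [0.992, 0.125, -0.001], [-0.001, -0.001, -1.0]]
force: [-0.2, 0.6, -0.7]
finger_gap: 0.643
gripper_force: 64.2
```

```bash
cat > look.py <<'E'
from h import *
import sys
s=arm.get_state(); c=arm.camera("scene"); P=cloud(c)
print(s["t"],s["tcp_pos"].round(4),np.degrees(np.arctan2(s["tool_rot"][1,1],s["tool_rot"][0,1])).round(2),s["force"].round(1),s["finger_gap"].round(3))
print("tcp in fixture",fx(s["tcp_pos"]).round(4))
if len(sys.argv)>1: cv2.imwrite("pics/"+sys.argv[1],cv2.resize(c["frame"][210:360,290:450],None,fx=4,fy=4)[...,::-1])
E
python3 look.py a3.png
```

```text
Traceback (most recent call last):
  File "look.py", line 4, in <module>
    print(s["t"],s["tcp_pos"].round(4),np.degrees(np.arctan2(s["tool_rot"][1,1],s["tool_rot"][0,1])).round(2),s["force"].round(1),s["finger_gap"].round(3))
                                                                                                                                  ^^^^^^^^^^^^^^^^^^^^^
AttributeError: 'float' object has no attribute 'round'
```

```bash
sed -i 's/s\["finger_gap"\].round(3)/s["finger_gap"]/' look.py; python3 look.py a3.png
```

```text
6.75 [ 0.5715 -0.006   0.0331] 7.13 [-0.3  0.8 -2. ] 0.6493232123404982
tcp in fixture [-0.0133 -0.1112  0.0331]
```

View pics/a3.png

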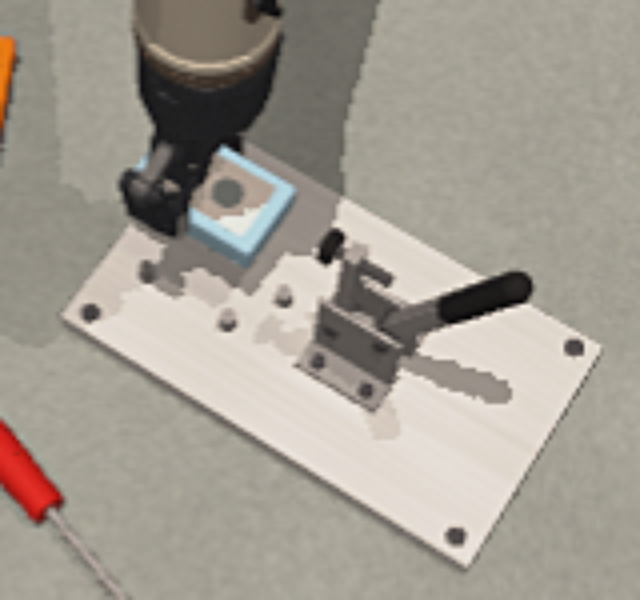

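The block hangs level over the plate at crop (245,205), clear of pins and clamp. Because of the finger and the −y pin, I'll set it down at x −20, feel +y first, then +x.

Call:
send_rows:
  commands:
    - {"dr": [0,0,0.1],"translation": [-0.8,0.8,0],"gripper": 0.45}
    - {"dr": [0,0,0],"translation": [0,0,-1.5],"gripper": 0.45}
    - {"dr": [0,0,0],"translation": [0,0,-1.5],"gripper": 0.45}
    - {"dr": [0,0,0],"translation": [0,0,-0.8],"gripper": 0.45}
    - {"dr": [0,0,0],"translation": [0,0,-0.2],"gripper": 0.45}
    - {"dr": [0,0,0],"translation": [0,0,-0.2],"gripper": 0.45}
    - {"dr": [0,0,0],"translation": [0,0,0],"gripper": 0.45}

```text
t: 7.5
tcp_pos: [0.5641, 0.0041, -0.0086]
tool_rot: [[-0.128, 0.992, -0.0], [0.992, 0.128, 0.0], [0.0, -0.0, -1.0]]
force: [-0.7, -0.2, -2.0]
finger_gap: 0.637
gripper_force: 64.3
```

Call:
send_rows:
  commands:
    - {"dr": [0,0,0],"translation": [0,0,-0.1],"gripper": 0.45}
    - {"dr": [0,0,0],"translation": [0,0,0],"gripper": 0.45}

```text
t: 7.7
tcp_pos: [0.5643, 0.0039, -0.0091]
tool_rot: [[-0.128, 0.992, 0.001], [0.992, 0.128, -0.0], [-0.0, 0.001, -1.0]]
force: [0.0, 0.5, -1.1]
finger_gap: 0.639
gripper_force: 64.3
```

Call:
send_rows:
  commands:
    - {"dr": [0,0,0],"translation": [0,0,-0.1],"gripper": 0.45}
    - {"dr": [0,0,0],"translation": [0,0,0],"gripper": 0.45}

```text
t: 7.9
tcp_pos: [0.564, 0.0039, -0.0103]
tool_rot: [[-0.128, 0.992, 0.0], [0.992, 0.128, -0.0], [-0.0, 0.0, -1.0]]
force: [0.3, -1.2, -0.8]
finger_gap: 0.643
gripper_force: 64.3
```

Call:
send_rows:
  commands:
    - {"dr": [0,0,0],"translation": [0,0,-0.05],"gripper": 0.45}
    - {"dr": [0,0,0],"translation": [0,0,0],"gripper": 0.45}

```text
t: 8.1
tcp_pos: [0.564, 0.0038, -0.0107]
tool_rot: [[-0.128, 0.992, 0.0], [0.992, 0.128, -0.0], [-0.0, 0.0, -1.0]]
force: [-0.4, -0.7, 0.2]
finger_gap: 0.641
gripper_force: 64.3
```

Call:
send_rows:
  commands:
    - {"dr": [0,0,0],"translation": [0,0,-0.05],"gripper": 0.45}
    - {"dr": [0,0,0],"translation": [0,0,0],"gripper": 0.45}

```text
t: 8.3
tcp_pos: [0.564, 0.0039, -0.0107]
tool_rot: [[-0.128, 0.992, 0.0], [0.992, 0.128, -0.001], [-0.001, 0.0, -1.0]]
force: [-2.4, -0.9, 5.8]
finger_gap: 0.642
gripper_force: 65.2
```

Call:
send_rows:
  commands:
    - {"dr": [0,0,0],"translation": [-0.03,0.2,-0.03],"gripper": 0.45}
    - {"dr": [0,0,0],"translation": [0,0,0],"gripper": 0.45}

```text
t: 8.5
tcp_pos: [0.5642, 0.0042, -0.0107]
tool_rot: [[-0.127, 0.992, 0.001], [0.992, 0.127, -0.003], [-0.003, 0.0, -1.0]]
force: [-1.9, -3.6, 6.9]
finger_gap: 0.639
gripper_force: 65.4
```

Call:
send_rows:
  commands:
    - {"dr": [0,0,0],"translation": [0,0,0.08],"gripper": 0.45}
    - {"dr": [0,0,0],"translation": [0,0,0],"gripper": 0.45}

```text
t: 8.7
tcp_pos: [0.5639, 0.0059, -0.0107]
tool_rot: [[-0.128, 0.992, 0.001], [0.992, 0.128, -0.0], [-0.0, 0.0, -1.0]]
force: [-0.2, -1.3, 1.6]
finger_gap: 0.641
gripper_force: 64.7
```

Call:
send_rows:
  commands:
    - {"dr": [0,0,0],"translation": [-0.02,0.15,0],"gripper": 0.45}
    - {"dr": [0,0,0],"translation": [0,0,0],"gripper": 0.45}

```text
t: 8.9
tcp_pos: [0.5638, 0.0074, -0.0107]
tool_rot: [[-0.128, 0.992, 0.001], [0.992, 0.128, -0.0], [-0.0, 0.001, -1.0]]
force: [0.2, -1.7, 3.3]
finger_gap: 0.638
gripper_force: 64.7
```

Call:
send_rows:
  commands:
    - {"dr": [0,0,0],"translation": [-0.01,0.1,0],"gripper": 0.45}
    - {"dr": [0,0,0],"translation": [0,0,0],"gripper": 0.45}

```text
t: 9.1
tcp_pos: [0.5638, 0.0075, -0.0107]
tool_rot: [[-0.128, 0.992, 0.001], [0.992, 0.128, -0.001], [-0.001, 0.0, -1.0]]
force: [-0.2, -4.1, 3.6]
finger_gap: 0.642
gripper_force: 64.8
```

Call:
send_rows:
  commands:
    - {"dr": [0,0,0],"translation": [-0.01,0.1,0],"gripper": 0.45}
    - {"dr": [0,0,0],"translation": [0,0,0],"gripper": 0.45}

```text
t: 9.3
tcp_pos: [0.5637, 0.0076, -0.0107]
tool_rot: [[-0.127, 0.992, 0.0], [0.992, 0.127, -0.002], [-0.002, 0.0, -1.0]]
force: [0.4, -7.1, 4.4]
finger_gap: 0.64
gripper_force: 64.9
```

Pin 3 (y) makes contact at about 7 N. I'll back off 2 mm and go +x.

Call:
send_rows:
  commands:
    - {"dr": [0,0,0],"translation": [0.03,-0.3,0],"gripper": 0.45}
    - {"dr": [0,0,0],"translation": [0.5,0.06,0],"gripper": 0.45}
    - {"dr": [0,0,0],"translation": [0.5,0.06,0],"gripper": 0.45}
    - {"dr": [0,0,0],"translation": [0.4,0.05,0],"gripper": 0.45}
    - {"dr": [0,0,0],"translation": [0,0,0],"gripper": 0.45}
    - {"dr": [0,0,0],"translation": [0,0,0],"gripper": 0.45}

```text
t: 9.9
tcp_pos: [0.576, 0.0092, -0.0107]
tool_rot: [[-0.129, 0.992, -0.002], [0.992, 0.129, 0.0], [0.001, -0.002, -1.0]]
force: [-5.0, -0.6, 9.8]
finger_gap: 0.639
gripper_force: 65.7
```

Call:
send_rows:
  commands:
    - {"dr": [0,0,0],"translation": [0.2,0.025,0],"gripper": 0.45}
    - {"dr": [0,0,0],"translation": [0,0,0],"gripper": 0.45}

```text
t: 10.1
tcp_pos: [0.577, 0.0093, -0.0106]
tool_rot: [[-0.129, 0.992, -0.004], [0.992, 0.129, -0.0], [0.0, -0.004, -1.0]]
force: [-8.1, -1.5, 12.3]
finger_gap: 0.639
gripper_force: 66.2
```

Call:
send_rows:
  commands:
    - {"dr": [0,0,0],"translation": [0.1,0.013,0],"gripper": 0.45}
    - {"dr": [0,0,0],"translation": [0,0,0],"gripper": 0.45}

```text
t: 10.3
tcp_pos: [0.5778, 0.0094, -0.0107]
tool_rot: [[-0.129, 0.992, -0.005], [0.992, 0.129, -0.0], [0.0, -0.005, -1.0]]
force: [-8.3, -1.5, 13.7]
finger_gap: 0.642
gripper_force: 66.1
```

Call:
send_rows:
  commands:
    - {"dr": [0,0,0],"translation": [0,0,0.12],"gripper": 0.45}
    - {"dr": [0,0,0],"translation": [0,0,0],"gripper": 0.45}

```text
t: 10.5
tcp_pos: [0.58, 0.0096, -0.0101]
tool_rot: [[-0.129, 0.992, -0.001], [0.992, 0.129, 0.001], [0.001, -0.0, -1.0]]
force: [0.1, 0.0, -1.9]
finger_gap: 0.645
gripper_force: 64.2
```

Call:
send_rows:
  commands:
    - {"dr": [0,0,0],"translation": [0.1,0.013,0],"gripper": 0.45}
    - {"dr": [0,0,0],"translation": [0,0,0],"gripper": 0.45}

```text
t: 10.7
tcp_pos: [0.5815, 0.0091, -0.0101]
tool_rot: [[-0.128, 0.992, -0.0], [0.992, 0.128, 0.001], [0.001, -0.0, -1.0]]
force: [-0.6, -0.7, -2.2]
finger_gap: 0.644
gripper_force: 64.2
```

Call:
send_rows:
  commands:
    - {"dr": [0,0,0],"translation": [0.1,0.013,-0.04],"gripper": 0.45}
    - {"dr": [0,0,0],"translation": [0,0,0],"gripper": 0.45}

```text
t: 10.9
tcp_pos: [0.5826, 0.0089, -0.0103]
tool_rot: [[-0.128, 0.992, -0.0], [0.992, 0.128, 0.0], [0.0, -0.0, -1.0]]
force: [0.1, 0.2, -1.4]
finger_gap: 0.641
gripper_force: 64.2
```

Call:
send_rows:
  commands:
    - {"dr": [0,0,0],"translation": [0.1,0.013,0],"gripper": 0.45}
    - {"dr": [0,0,0],"translation": [0,0,0],"gripper": 0.45}

```text
t: 11.1
tcp_pos: [0.5828, 0.0089, -0.0103]
tool_rot: [[-0.128, 0.992, -0.001], [0.992, 0.128, -0.0], [0.0, -0.001, -1.0]]
force: [-1.1, 0.1, -1.0]
finger_gap: 0.641
gripper_force: 64.4
```

Call:
send_rows:
  commands:
    - {"dr": [0,0,0],"translation": [0.1,0.013,0],"gripper": 0.45}
    - {"dr": [0,0,0],"translation": [0,0,0],"gripper": 0.45}

```text
t: 11.3
tcp_pos: [0.5829, 0.0089, -0.0105]
tool_rot: [[-0.128, 0.992, -0.003], [0.992, 0.128, -0.001], [-0.0, -0.003, -1.0]]
force: [-4.9, -0.3, 0.5]
finger_gap: 0.639
gripper_force: 64.6
```

Contact on the x pins too (5 N). Now +y up to pin 3 while keeping light x pressure.

Call:
send_rows:
  commands:
    - {"dr": [0,0,0],"translation": [-0.01,0.1,-0.02],"gripper": 0.45}
    - {"dr": [0,0,0],"translation": [0,0,0],"gripper": 0.45}

```text
t: 11.5
tcp_pos: [0.5829, 0.009, -0.0106]
tool_rot: [[-0.127, 0.992, -0.003], [0.992, 0.127, -0.002], [-0.001, -0.003, -1.0]]
force: [-5.7, -2.1, 2.3]
finger_gap: 0.639
gripper_force: 64.7
```

Call:
send_rows:
  commands:
    - {"dr": [0,0,0],"translation": [-0.01,0.1,0],"gripper": 0.45}
    - {"dr": [0,0,0],"translation": [0,0,0],"gripper": 0.45}

```text
t: 11.7
tcp_pos: [0.5829, 0.009, -0.0106]
tool_rot: [[-0.127, 0.992, -0.003], [0.992, 0.127, -0.003], [-0.002, -0.003, -1.0]]
force: [-5.1, -3.2, 1.8]
finger_gap: 0.64
gripper_force: 64.6
```

Call:
send_rows:
  commands:
    - {"dr": [0,0,0],"translation": [0.02,0.1,0],"gripper": 0.45}
    - {"dr": [0,0,0],"translation": [0,0,0],"gripper": 0.45}

```text
t: 11.9
tcp_pos: [0.5829, 0.0091, -0.0106]
tool_rot: [[-0.126, 0.992, -0.004], [0.992, 0.126, -0.004], [-0.003, -0.004, -1.0]]
force: [-5.7, -5.3, 2.4]
finger_gap: 0.644
gripper_force: 64.9
```

Call:
send_rows:
  commands:
    - {"dr": [0,0,0],"translation": [-0.05,0.15,0],"gripper": 0.45}
    - {"dr": [0,0,0],"translation": [0,0,0],"gripper": 0.45}

```text
t: 12.1
tcp_pos: [0.5828, 0.0101, -0.0106]
tool_rot: [[-0.126, 0.992, -0.003], [0.992, 0.126, -0.004], [-0.004, -0.003, -1.0]]
force: [-4.4, -5.8, 2.9]
finger_gap: 0.642
gripper_force: 64.6
```

```bash
cat > blk.py <<'E'
from h import *
import sys
c=arm.camera("top"); P=cloud(c); f=c["frame"].astype(int); Q=fx(P)
m=(abs(Q[...,0])<.05)&(Q[...,1]<-.03)&(Q[...,1]>-.16)&(Q[...,2]>.031)&(Q[...,2]<.041)
print("block top",m.sum(),Q[m].min(0).round(4),Q[m].max(0).round(4))
if len(sys.argv)>1: cv2.imwrite("pics/"+sys.argv[1],cv2.resize(c["frame"][200:300,200:335],None,fx=5,fy=5,interpolation=cv2.INTER_CUBIC)[...,::-1])
E
python3 blk.py a4.png
```

```text
block top 56 [-0.0283 -0.0648  0.0312] [ 0.0004 -0.0362  0.0408]
```

View pics/a4.png

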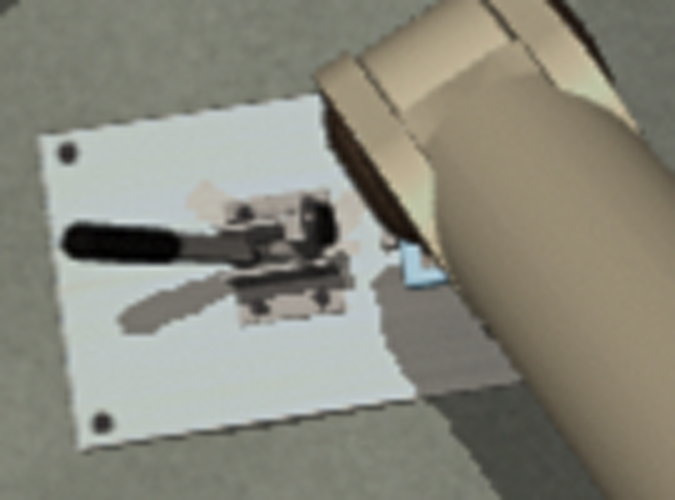

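The arm hides most of the block; its corner shows at (420,265), next to pin 3 at (390,243). The block slid another 1 mm to the earlier contact position, so I'll confirm with a small extra push.

Call:
send_rows:
  commands:
    - {"dr": [0,0,0],"translation": [0.0,0.1,0],"gripper": 0.45}
    - {"dr": [0,0,0],"translation": [0,0,0],"gripper": 0.45}

```text
t: 12.35
tcp_pos: [0.5828, 0.01, -0.0105]
tool_rot: [[-0.125, 0.992, -0.003], [0.992, 0.125, -0.006], [-0.005, -0.004, -1.0]]
force: [-4.9, -7.7, 2.9]
finger_gap: 0.642
gripper_force: 64.9
```

Call:
send_rows:
  commands:
    - {"dr": [0,0,0],"translation": [0.0,0.1,0],"gripper": 0.45}
    - {"dr": [0,0,0],"translation": [0,0,0],"gripper": 0.45}

```text
t: 12.55
tcp_pos: [0.5827, 0.01, -0.0105]
tool_rot: [[-0.125, 0.992, -0.003], [0.992, 0.125, -0.007], [-0.006, -0.004, -1.0]]
force: [-5.3, -8.8, 3.6]
finger_gap: 0.64
gripper_force: 65.0
```

Home against all three pins (force rises, no motion). I'll relax the pressure, then open.

Call:
send_rows:
  commands:
    - {"dr": [0,0,0],"translation": [-0.1,-0.2,0],"gripper": 0.45}
    - {"dr": [0,0,0],"translation": [-0.05,-0.15,0],"gripper": 0.45}
    - {"dr": [0,0,0],"translation": [0,0,0],"gripper": 0.45}

```text
t: 12.85
tcp_pos: [0.5827, 0.0102, -0.0104]
tool_rot: [[-0.127, 0.992, -0.0], [0.992, 0.127, -0.002], [-0.002, -0.0, -1.0]]
force: [-0.8, -5.6, -1.3]
finger_gap: 0.645
gripper_force: 64.1
```

Call:
send_rows:
  commands:
    - {"dr": [0,0,0],"translation": [0,0,0],"gripper": 0.33}
    - {"dr": [0,0,0],"translation": [0,0,0],"gripper": 0.28}
    - {"dr": [0,0,0],"translation": [0,0,0],"gripper": 0.22}
    - {"dr": [0,0,0],"translation": [0,0,0],"gripper": 0.22}

```text
t: 13.25
tcp_pos: [0.583, 0.0132, -0.01]
tool_rot: [[-0.129, 0.992, 0.001], [0.992, 0.129, 0.001], [0.001, 0.001, -1.0]]
force: [0.1, 0.4, 0.8]
finger_gap: 0.78
gripper_force: 0.0
```

Call:
send_rows:
  commands:
    - {"dr": [0,0,0],"translation": [0,0,1],"gripper": 0.22}
    - {"dr": [0,0,0],"translation": [0,0,3],"gripper": 0.22}
    - {"dr": [0,0,0],"translation": [0,0,4.5],"gripper": 0.22}
    - {"dr": [0,0,0],"translation": [0,0,4.5],"gripper": 0.22}
    - {"dr": [0,0,0],"translation": [0,0,4.5],"gripper": 0.22}
    - {"dr": [0,0,0],"translation": [0,-4.5,1],"gripper": 0.4}
    - {"dr": [0,0,0],"translation": [0,-4.5,0],"gripper": 1}
    - {"dr": [0,0,0],"translation": [0,-4.5,0],"gripper": 1}
    - {"dr": [0,0,0],"translation": [0,-4,0],"gripper": 1}
    - {"dr": [0,0,0],"translation": [0,0,0],"gripper": 1}
    - {"dr": [0,0,0],"translation": [0,0,0],"gripper": 1}
    - {"dr": [0,0,0],"translation": [0,0,0],"gripper": 1}

```text
t: 14.45
tcp_pos: [0.5828, -0.161, 0.1753]
tool_rot: [[-0.13, 0.991, 0.001], [0.991, 0.13, 0.001], [0.001, 0.001, -1.0]]
force: [-0.8, 1.1, -0.2]
finger_gap: 0.001
gripper_force: 0.0
```

```bash
python3 blk.py a5.png; sed -i 's/^m\[:125\].*//' tips.py; python3 - <<'E'
from h import *
c=arm.camera("top"); s=arm.get_state(); Q=fx(cloud(c))
m=(abs(Q[...,0])<.04)&(Q[...,1]<-.03)&(Q[...,1]>-.15)&(Q[...,2]>.033)&(Q[...,2]<.041)
q=Q[m][:,:2].astype(np.float32); print(m.sum(),cv2.minAreaRect(q)); print(fx(s["tcp_pos"]),s["finger_gap"])
c=arm.camera("scene");P=cloud(c);q=(P-s["tcp_pos"])@s["tool_rot"]
m=(abs(q[...,0])<.03)&(abs(q[...,1])<.04)&(q[...,2]>-.07)&(q[...,2]<.03); w=q[m]; w=w[np.argsort(-w[:,2])]; print(w[:8].round(4)); print(w[:60].min(0),w[:60].max(0))
E
```

```text
block top 683 [-0.0285 -0.1343  0.031 ] [ 0.0336 -0.0391  0.041 ]
620 ((0.0007379334419965744, -0.08657518029212952), (0.058574043214321136, 0.09550327062606812), 0.10598776489496231)
[-0.02167797 -0.26608782  0.1751724 ] -0.0009147607286479634
[[ 0.0084  0.0031 -0.0266]
 [ 0.0092  0.0079 -0.0288]
 [ 0.0075  0.0093 -0.0291]
 [ 0.0089  0.0071 -0.0315]
 [-0.0039  0.0128 -0.0322]
 [ 0.0101 -0.003  -0.0326]
 [ 0.0099  0.0006 -0.0326]
 [ 0.0076  0.0091 -0.0329]]
[-0.00768841 -0.01231524 -0.05238349] [ 0.01154988  0.01677934 -0.0265683 ]
```

View pics/a5.png

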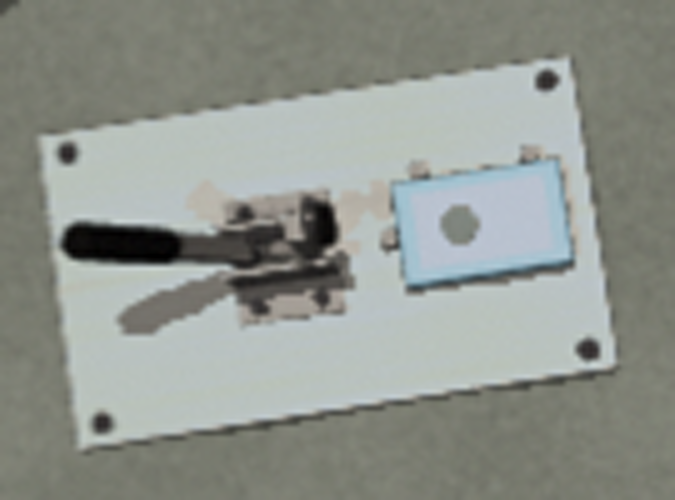

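The block sits against all three pins (pins at (418,170), (530,155) and (390,237); block centre at (483,225)), and the gripper is shut. Now to the −y side of the handle.

Call:
send_rows:
  commands:
    - {"dr": [0,0,0],"translation": [-0.2,3.9,0],"gripper": 1}
    - {"dr": [0,0,0],"translation": [-0.2,3.9,0],"gripper": 1}
    - {"dr": [0,0,0],"translation": [-0.2,3.9,0],"gripper": 1}
    - {"dr": [0,0,0],"translation": [-0.2,3.9,0],"gripper": 1}
    - {"dr": [0,0,0],"translation": [-0.2,3.9,0],"gripper": 1}
    - {"dr": [0,0,0],"translation": [-0.2,3.9,-0.7],"gripper": 1}
    - {"dr": [0,0,0],"translation": [-0.2,3.9,-0.7],"gripper": 1}
    - {"dr": [0,0,0],"translation": [-0.2,3.9,-0.7],"gripper": 1}
    - {"dr": [0,0,0],"translation": [0,0,0],"gripper": 1}
    - {"dr": [0,0,0],"translation": [0,0,0],"gripper": 1}
    - {"dr": [0,0,0],"translation": [0,0,0],"gripper": 1}

```text
t: 15.7
tcp_pos: [0.5666, 0.1485, 0.1537]
tool_rot: [[-0.128, 0.992, 0.0], [0.992, 0.128, -0.001], [-0.001, -0.0, -1.0]]
force: [-1.0, -0.6, -0.2]
finger_gap: 0.004
gripper_force: 0.0
```

```bash
python3 - <<'E'
from h import *
s=arm.get_state(); print(fx(s["tcp_pos"]).round(4),s["force"].round(1),s["tool_rot"].round(3).tolist())
E
```

```text
[0.0013 0.0427 0.1537] [-1.  -0.6 -0.2] [[-0.128, 0.992, 0.0], [0.992, 0.128, -0.001], [-0.001, -0.0, -1.0]]
```

Call:
send_rows:
  commands:
    - {"dr": [0,0,0],"translation": [-0.13,1,0],"gripper": 1}
    - {"dr": [0,0,0],"translation": [-0.13,1,0],"gripper": 1}
    - {"dr": [0,0,0],"translation": [-0.04,0.3,0],"gripper": 1}
    - {"dr": [0,0,0],"translation": [-0.04,0.3,0],"gripper": 1}
    - {"dr": [0,0,0],"translation": [0,0,0],"gripper": 1}

```text
t: 16.2
tcp_pos: [0.563, 0.1755, 0.1538]
tool_rot: [[-0.129, 0.992, 0.0], [0.992, 0.129, 0.0], [0.0, 0.0, -1.0]]
force: [-0.4, -0.1, 0.3]
finger_gap: -0.001
gripper_force: 0.0
```

Call:
send_rows:
  commands:
    - {"dr": [0,0,0],"translation": [-0.05,0.4,0],"gripper": 1}
    - {"dr": [0,0,0],"translation": [-0.05,0.4,0],"gripper": 1}
    - {"dr": [0,0,0],"translation": [0,0,0],"gripper": 1}

```text
t: 16.5
tcp_pos: [0.562, 0.1838, 0.1538]
tool_rot: [[-0.129, 0.992, 0.0], [0.992, 0.129, 0.001], [0.001, 0.0, -1.0]]
force: [1.0, -0.3, 0.1]
finger_gap: 0.0
gripper_force: 0.0
```

```bash
cat > han.py <<'E'
from h import *
s=arm.get_state(); print(s["t"],"tcp f",fx(s["tcp_pos"]).round(4),"F",s["force"].round(1))
for n in("top","scene"):
    Q=fx(cloud(arm.camera(n))); m=(abs(Q[...,0]-(.006 if n=="scene" else 0))<.014)&(Q[...,1]>.05)&(Q[...,1]<.2)&(Q[...,2]>.05)&(Q[...,2]<.25)
    d=Q[m]-[0,.033,.064]; e=np.arctan2(d[:,2],d[:,1]); r=np.hypot(d[:,1],d[:,2])
    print(n,[(round(lo,3),int(w.sum()),np.median(e[w]).round(3)) for lo in np.arange(.05,.15,.02) for w in [(r>=lo)&(r<lo+.02)] if w.sum()])
E
python3 han.py
```

```text
16.5 tcp f [0.0012 0.0783 0.1538] F [ 1.  -0.3  0.1]
top []
scene [(np.float64(0.05), 31, np.float64(1.133)), (np.float64(0.07), 36, np.float64(1.092)), (np.float64(0.09), 31, np.float64(1.084)), (np.float64(0.11), 38, np.float64(1.082)), (np.float64(0.13), 81, np.float64(1.07))]
```

The handle follows freely, now at about 1.03 rad. I'll follow the arc.

Call:
send_rows:
  commands:
    - {"dr": [0,0,0],"translation": [-0.06,0.48,-0.41],"gripper": 1}
    - {"dr": [0,0,0],"translation": [-0.06,0.48,-0.41],"gripper": 1}
    - {"dr": [0,0,0],"translation": [-0.06,0.48,-0.41],"gripper": 1}
    - {"dr": [0,0,0],"translation": [-0.06,0.48,-0.4],"gripper": 1}
    - {"dr": [0,0,0],"translation": [-0.06,0.48,-0.4],"gripper": 1}
    - {"dr": [0,0,0],"translation": [-0.06,0.48,-0.4],"gripper": 1}
    - {"dr": [0,0,0],"translation": [-0.06,0.46,-0.41],"gripper": 1}
    - {"dr": [0,0,0],"translation": [0,0,0],"gripper": 1}

```text
t: 17.4
tcp_pos: [0.5571, 0.2173, 0.1245]
tool_rot: [[-0.129, 0.992, -0.001], [0.992, 0.129, 0.0], [0.0, -0.001, -1.0]]
force: [-0.4, -0.2, 0.2]
finger_gap: 0.001
gripper_force: 0.0
```

Call:
send_rows:
  commands:
    - {"dr": [0,0,0],"translation": [-0.05,0.39,-0.49],"gripper": 1}
    - {"dr": [0,0,0],"translation": [-0.05,0.39,-0.49],"gripper": 1}
    - {"dr": [0,0,0],"translation": [-0.05,0.39,-0.49],"gripper": 1}
    - {"dr": [0,0,0],"translation": [-0.05,0.37,-0.49],"gripper": 1}
    - {"dr": [0,0,0],"translation": [0,0,0],"gripper": 1}

```text
t: 17.9
tcp_pos: [0.5549, 0.2326, 0.1047]
tool_rot: [[-0.129, 0.992, -0.002], [0.992, 0.129, 0.0], [0.0, -0.002, -1.0]]
force: [-0.4, -0.4, 0.3]
finger_gap: 0.003
gripper_force: 0.0
```

```bash
python3 han.py
```

```text
17.9 tcp f [0.0004 0.1276 0.1047] F [-0.4 -0.4  0.3]
top [(np.float64(0.05), 26, np.float64(0.566))]
scene [(np.float64(0.05), 52, np.float64(0.513)), (np.float64(0.07), 38, np.float64(0.508)), (np.float64(0.09), 3, np.float64(0.404)), (np.float64(0.11), 52, np.float64(0.475)), (np.float64(0.13), 78, np.float64(0.47))]
```

Call:
send_rows:
  commands:
    - {"dr": [0,0,0],"translation": [-0.03,0.24,-0.4],"gripper": 1}
    - {"dr": [0,0,0],"translation": [-0.03,0.23,-0.4],"gripper": 1}
    - {"dr": [0,0,0],"translation": [-0.03,0.22,-0.4],"gripper": 1}
    - {"dr": [0,0,0],"translation": [-0.03,0.2,-0.4],"gripper": 1}
    - {"dr": [0,0,0],"translation": [-0.02,0.18,-0.4],"gripper": 1}

```text
t: 18.5
tcp_pos: [0.5544, 0.2428, 0.0853]
tool_rot: [[-0.128, 0.992, -0.0], [0.992, 0.128, 0.0], [0.0, -0.0, -1.0]]
force: [-0.3, -0.1, -0.3]
finger_gap: -0.001
gripper_force: 0.0
```

Call:
send_rows:
  commands:
    - {"dr": [0,0,0],"translation": [-0.02,0.12,-0.3],"gripper": 1}
    - {"dr": [0,0,0],"translation": [-0.02,0.12,-0.3],"gripper": 1}

```text
t: 18.7
tcp_pos: [0.5544, 0.2449, 0.0797]
tool_rot: [[-0.128, 0.992, 0.0], [0.992, 0.128, -0.0], [-0.0, 0.0, -1.0]]
force: [0.1, -2.1, 4.7]
finger_gap: 0.0
gripper_force: 2.4
```

Call:
send_rows:
  commands:
    - {"dr": [0,0,0],"translation": [-0.01,0.1,-0.3],"gripper": 1}
    - {"dr": [0,0,0],"translation": [-0.01,0.1,-0.3],"gripper": 1}

```text
t: 18.9
tcp_pos: [0.5546, 0.2469, 0.0744]
tool_rot: [[-0.128, 0.992, 0.001], [0.992, 0.128, -0.0], [-0.0, 0.001, -1.0]]
force: [-1.7, -3.0, 8.9]
finger_gap: -0.002
gripper_force: 4.3
```

Call:
send_rows:
  commands:
    - {"dr": [0,0,0],"translation": [-0.01,0.08,-0.25],"gripper": 1}
    - {"dr": [0,0,0],"translation": [-0.01,0.08,-0.25],"gripper": 1}

```text
t: 19.1
tcp_pos: [0.5546, 0.2485, 0.0698]
tool_rot: [[-0.128, 0.992, 0.002], [0.992, 0.128, -0.0], [-0.001, 0.002, -1.0]]
force: [-2.0, -3.8, 10.3]
finger_gap: 0.002
gripper_force: 4.9
```

Call:
send_rows:
  commands:
    - {"dr": [0,0,0],"translation": [-0.01,0.06,-0.25],"gripper": 1}
    - {"dr": [0,0,0],"translation": [-0.01,0.06,-0.25],"gripper": 1}

```text
t: 19.3
tcp_pos: [0.5544, 0.2497, 0.0648]
tool_rot: [[-0.128, 0.992, 0.002], [0.992, 0.128, -0.0], [-0.0, 0.002, -1.0]]
force: [-1.1, -2.3, 8.6]
finger_gap: -0.002
gripper_force: 4.4
```

Call:
send_rows:
  commands:
    - {"dr": [0,0,0],"translation": [0,0.04,-0.25],"gripper": 1}
    - {"dr": [0,0,0],"translation": [0,0.04,-0.25],"gripper": 1}

```text
t: 19.5
tcp_pos: [0.554, 0.2509, 0.0595]
tool_rot: [[-0.128, 0.992, 0.001], [0.992, 0.128, 0.0], [0.0, 0.001, -1.0]]
force: [-1.0, -0.7, 6.5]
finger_gap: -0.003
gripper_force: 2.6
```

Past the peak and fading, so I'll continue gently.

Call:
send_rows:
  commands:
    - {"dr": [0,0,0],"translation": [0,0.02,-0.2],"gripper": 1}
    - {"dr": [0,0,0],"translation": [0,0.02,-0.2],"gripper": 1}

```text
t: 19.7
tcp_pos: [0.5535, 0.2515, 0.0548]
tool_rot: [[-0.128, 0.992, 0.0], [0.992, 0.128, 0.001], [0.001, 0.0, -1.0]]
force: [-0.9, 0.0, 0.2]
finger_gap: -0.003
gripper_force: 0.4
```

Call:
send_rows:
  commands:
    - {"dr": [0,0,0],"translation": [0,0,-0.2],"gripper": 1}
    - {"dr": [0,0,0],"translation": [0,0,-0.1],"gripper": 1}

```text
t: 19.9
tcp_pos: [0.5533, 0.2506, 0.051]
tool_rot: [[-0.128, 0.992, -0.001], [0.992, 0.128, -0.0], [-0.0, -0.001, -1.0]]
force: [-0.2, -0.0, -0.1]
finger_gap: 0.003
gripper_force: 0.0
```

Call:
send_rows:
  commands:
    - {"dr": [0,0,0],"translation": [0,0,-0.15],"gripper": 1}
    - {"dr": [0,0,0],"translation": [0,0,0],"gripper": 1}

```text
t: 20.1
tcp_pos: [0.5533, 0.2507, 0.0498]
tool_rot: [[-0.128, 0.992, -0.001], [0.992, 0.128, -0.0], [-0.0, -0.001, -1.0]]
force: [-0.5, -0.0, 0.3]
finger_gap: 0.0
gripper_force: 0.0
```

```bash
python3 han.py
```

```text
20.1 tcp f [0.0011 0.1457 0.0498] F [-0.5 -0.   0.3]
top [(np.float64(0.05), 25, np.float64(0.085))]
scene [(np.float64(0.05), 61, np.float64(0.061)), (np.float64(0.07), 66, np.float64(0.049)), (np.float64(0.09), 14, np.float64(0.042)), (np.float64(0.11), 31, np.float64(0.036)), (np.float64(0.13), 73, np.float64(0.026))]
```

Resistance has vanished and the handle has moved about 1.13 rad, so it has snapped over. I'll retreat upward and check.

Call:
send_rows:
  commands:
    - {"dr": [0,0,0],"translation": [0,0,1.5],"gripper": 1}
    - {"dr": [0,0,0],"translation": [0,0,4],"gripper": 1}
    - {"dr": [0,0,0],"translation": [0,0,4.5],"gripper": 1}
    - {"dr": [0,0,0],"translation": [0,0,4.5],"gripper": 1}
    - {"dr": [0,0,0],"translation": [-1,4.5,0],"gripper": 1}
    - {"dr": [0,0,0],"translation": [-1,4.5,0],"gripper": 1}
    - {"dr": [0,0,0],"translation": [-1,4.5,0],"gripper": 1}
    - {"dr": [0,0,0],"translation": [-1,4.5,0],"gripper": 1}
    - {"dr": [0,0,0],"translation": [0,0,0],"gripper": 1}
    - {"dr": [0,0,0],"translation": [0,0,0],"gripper": 1}
    - {"dr": [0,0,0],"translation": [0,0,0],"gripper": 1}

```text
t: 21.3
tcp_pos: [0.5143, 0.4299, 0.1957]
tool_rot: [[-0.127, 0.992, 0.001], [0.992, 0.127, -0.001], [-0.001, 0.001, -1.0]]
force: [0.0, -1.0, -0.2]
finger_gap: -0.002
gripper_force: 0.0
```

```bash
python3 han.py; python3 blk.py a6.png
```

```text
21.3 tcp f [-0.015   0.3284  0.1957] F [ 0.  -1.  -0.2]
top [(np.float64(0.05), 42, np.float64(0.088)), (np.float64(0.07), 57, np.float64(0.069)), (np.float64(0.09), 56, np.float64(0.052)), (np.float64(0.11), 53, np.float64(0.047)), (np.float64(0.13), 38, np.float64(0.019))]
scene [(np.float64(0.05), 60, np.float64(0.071)), (np.float64(0.07), 67, np.float64(0.055)), (np.float64(0.09), 69, np.float64(0.034)), (np.float64(0.11), 68, np.float64(0.028)), (np.float64(0.13), 60, np.float64(0.02))]
block top 592 [-0.0286 -0.1344  0.0311] [ 0.0363 -0.0445  0.041 ]
```

View pics/a6.png

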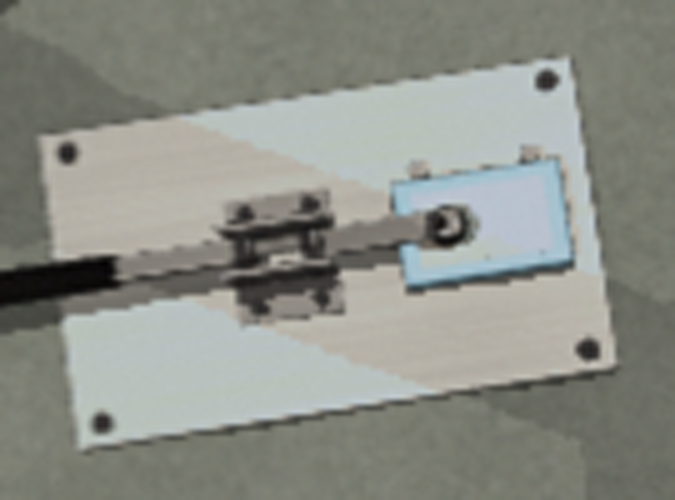

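The pad sits on the block at (447,225), the block is still against the pins, and the handle is down and stays there on its own. The finger ended several mm above the snapped handle. Handing in.

```bash
python3 -c "
from bench import arm
print(arm.close_job())"
```

```text
the job is handed in; nothing more can be done
None
```

The award block is home against all three pins and clamped. The handle snapped past its dead point and stays down by itself, the arm is clear of everything, and the job is handed in; no verdict came back, and I did not recheck the bystanders after the moves.

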